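# Clamp a dropper bottle with the crank clamp

## Robot

A 6-joint arm with a two-finger parallel gripper is mounted at the origin on a cart in front of the work surface, level with it; the furniture and walls round the work are solid. World frame = base frame: x ahead of the robot, y to its left, z up, the work surface at z = 0. Lengths are in m, angles in rad, forces in N, time in s.
With the tool pointing down it reaches from about 0.275 to 0.825 m from the base axis. Payload 4.9 kg.
Tool frame: the origin (TCP) lies at the very end of the fingers, on their centre line; the grasp point (between the pads) lies 19 mm behind it; y points along the fingers, x is the direction in which the jaws open and shut, and the axes are right-handed (so a half turn about y gives the same grasp; the last joint's range is limited). The gripper opens to 85 mm and grips with 20 to 120 N. Pads are 22 mm wide; open, the fingers measure 114 mm over their backs; the gripper's body (76 mm by 85 mm) begins 54 mm behind the grasp point. The pads swing forward as they close: fully open they stand 13 mm farther back than shut.
Start: joints at [1.082, 0.326, -0.193, 1.052, 0, 1.437], TCP at [0.191, 0.516, 0.231] pointing down, gripper open.
Joint ranges: [-2.65, 2.65], [-0.97, 1.79], [-1.3, 1.35], [-1.93, 2.1], [-1.47, 1.37], [-3.14, 3.14]. Speed limits (rad/s): [2.57, 2.57, 3.14, 3.14, 3.14, 3.14].

## Interface

Orientations are given as a unit quaternion [w, x, y, z].
In Python, from station import sense, capture, hand_in gives the robot as it stands.
- The arm moves only by the shell command python3 -m creep 'ROWS' [FORCE]. ROWS is JSON, a list of rows, each an object of numbers: "dx", "dy", "dz": the shift along the tool's x, y, z in mm; "turn": the turn about the tool's y in rad; "fingers": the opening, from -1 (shut) to 1 (fully open). A call has 1 to 10 rows; each row is the pose to reach, as a shift and turn from the pose measured when the call began, along the tool's axes at that moment; what a row does not reach only later rows make up. A row lasts 1/10 s, in which the tool goes at most 50 mm and 8.59 degrees, less where a joint would pass 70% of its speed; a pose out of reach is approached as far as the arm can. A call with a gripper value outside its range is refused whole. The fingers move at their own pace and stop on an object; FORCE is the grip in N (left out, the last holds). Time passes only in rows, so rows that repeat a pose let the fingers close. It gives the time, the measured TCP pose, the force and the opening at its end, in the units of the state.
- sense(): the state, without advancing time (a new reading comes with each control period).
- capture(name): name is "side" or "top"; returns a dict with "image" (420x560x3 uint8, red, green, blue), "intrinsics" (3x3 intrinsics, pixels), "pose" (4x4, takes a point from camera to world coordinates). Camera axes: x right, y down, z forward; pixel columns grow to the right and rows downward; lengths in m; the calibration is good to about 2 mm. A picture is of the moment at which its call begins. There is no depth.
- hand_in(): hands the job in, once; it reports no verdict.
The state is a dict: "time": time; "joint_positions": joint angles; "joint_vel": joint speeds; "joint_torque": joint torques, N m; "ee_pos": TCP position; "orientation": TCP orientation; "contact_force": force on the tool from outside, world axes, zero at the start; "ft_torque": the same for the moment, N m; "width": finger opening in m.
Only numpy, scipy, OpenCV 4.12 (cv2) and the standard library are available. Lean on these libraries where they do the work, as an engineer would, in place of code of your own. Each camera call takes 0.05 s, during which the arm holds its last target. There are 200 camera calls.

## Task

Stand the amber dropper bottle upright in the bay of the blue crank clamp and let go of it. Then take the crank by its loose red sleeve and wind it clockwise, keeping hold of the sleeve while it turns, until you feel the jaw bear firmly on the bottle (more than 10 N, but never more than 80 N: it is glass). Leave the bottle clamped upright, and do not disturb the stamp and the packet.

Things in the scene. Friction and masses are not known exactly. Their poses are not given: they have to be found in the camera images.
- bottle: amber glass dropper bottle, 70 g (0.8 to 1.3 times that), upright on the table; origin at the centre of its underside, z up. Glass body 32 mm in diameter to about 60 mm height, black cap 24 mm in diameter from 62 to 77 mm, rubber bulb 13 mm in diameter up to 102 mm. Best gripped by the cap, 69 mm up
- clamp: clamp, bolted down: grey plate 100 mm wide (x), 12 mm thick, from y = -126 to +146 mm; origin on its underside. Blue gearbox 92 x 90 mm, 72 mm high, centred at y = +97 mm. At the -y end, facing the jaw, a dark V backstop, 64 mm wide, 40 mm high above the plate; the V's bottom lies anywhere from y = -90 to -76 mm (not measured), a seated bottle's axis 18 mm to its +y side
- bay (a point): point on the plate's upper face (12 mm above the table), on the clamp's centre line at clamp y = -40 mm, where a bottle stands clear of backstop and jaw; axes as the clamp's. The jaw, as it comes, pushes the bottle on to the backstop
- jaw: moving jaw, 66 mm wide, 56 mm high above the table, sliding to the clamp's -y. Its spring-backed rubber pad (16 N per mm pressed in, at most 7 mm) faces -y, the face at y = +20 mm in the jaw's frame, whose origin lies on the clamp's origin at crank 0 and whose axes are the clamp's
- crank (a joint): crank angle, 0 to 9.2 rad, growing clockwise seen from above; towards clamp +y at 0, +x at pi/2. Jaw moves 60 mm a turn (9.55 mm per rad). Steady friction: 4 N at the sleeve; each 10 N of jaw force adds 1.9 N there (14 N in all at 50 N). Let go, it stays, or eases back at most 0.5 rad until the jaw presses with about 20 N and so holds itself
- crank_axis (a point): point on the crank's upright axis, at clamp x = 0, y = +100 mm, 120 mm above the table; the crank's arm, 50 mm long, turns about it with its upper face 90 mm above the table
- sleeve: red grip sleeve, 24 mm in diameter, 58 mm long, upright on the crank's end, 50 mm from the crank's axis; origin at its middle, 122 mm above the table. It spins freely on its pin, so a hand can keep its orientation while it circles; its own yaw means nothing
- stamp: bystander: dark wooden stamp, 34 x 48 x 81 mm, origin at the centre of its underside
- packet_red_twine: bystander: paper packet with red twine, 82 x 107 x 46 mm, origin under its centre

How it is judged:
On the way, in this order (a step that is already met when the one before it is completed fails the run):
1. the bottle stands upright on the plate in the bay, let go (x of bottle in the frame of bay between -0.015 and 0.015 m and y of bottle in the frame of bay between -0.036 and 0.035 m and z of bottle in the frame of bay below 0.004 m and angle between bottle's own z axis and vertical below 0.12 rad and contact force between the fingers and bottle below 0.1 N), for 0.2 s.
2. with the sleeve held, the crank is wound until the jaw presses the bottle against the backstop with over 10 N (contact force between the fingers and sleeve above 0.5 N and contact force between jaw and bottle above 10 N), for 0.2 s.
At the end, for the whole second after the job is handed in: the bottle stands upright (within 7 degrees) on the plate, within 15 mm of the clamp's centre line, held still between jaw and backstop with more than 8 N, and the crank is at rest (contact force between jaw and bottle above 8 N and x of bottle in the frame of bay between -0.015 and 0.015 m and y of bottle in the frame of bay between -0.036 and -0.012 m and z of bottle in the frame of bay below 0.005 m and angle between bottle's own z axis and vertical below 0.12 rad and linear speed of bottle below 0.01 m/s and velocity of joint crank between -0.1 and 0.1 rad/s); the robot touches nothing.
It fails at once if the bottle is squeezed by the jaw with more than 80 N (contact force between jaw and bottle above 80 N).
It fails at once if the crank is set turning (faster than 0.8 rad/s) without its sleeve being held, before the jaw bears on the bottle (contact force between jaw and bottle below 5 N and (velocity of joint crank above 0.8 rad/s or velocity of joint crank below -0.8 rad/s) and contact force between the fingers and sleeve below 0.1 N).
It fails at once if the bottle is tipped over (angle between bottle's own z axis and vertical above 0.6 rad).
It fails at once if the stamp or the packet with red twine is moved by more than 30 mm (distance of any of stamp, packet_red_twine from where it was at the start of the episode above 0.03 m).
It also fails if it takes over 72 s, if anything falls off the work surface, if the arm or the gripper's body presses on something with over 40 N, if the wrist force passes 120 N, or if a joint passes its speed limit or range.

## Working session

There is one attempt and no reset: what is moved stays moved. The work goes in short steps, Python scripts to look and compute and a shell command to move; the robot and the scene stay as the last step left them, time stands still between calls to the robot, and variables do not carry over. Pictures are saved under pics/ and viewed, about 8 in all and at most 12, crops included, and the job is handed in when it is done.

```bash
ls; mkdir -p pics; python3 - <<'E'
from station import sense,capture
import cv2
s=sense();print(s)
for n in("top","side"):
    c=capture(n);cv2.imwrite(f"pics/{n}0.png",c["image"][:,:,::-1]);print(n,c["intrinsics"].tolist(),c["pose"].round(4).tolist() if hasattr(c["pose"],"round") else c["pose"])
E
```

```text
pics
{'time': 0.0, 'joint_positions': array([ 1.08180710e+00,  3.26972562e-01, -1.93585935e-01,  1.05199464e+00,
       -2.13040045e-05,  1.43658365e+00]), 'joint_vel': array([-0.00154656, -0.00102332, -0.00016143, -0.00046525,  0.00137505,
       -0.00074442]), 'joint_torque': array([-8.17988130e-04, -4.43401444e+01,  2.62439722e+01,  1.53667928e-02,
       -1.30272620e-04,  1.29208141e-05]), 'ee_pos': array([0.19078483, 0.51522782, 0.23048544]), 'orientation': array([-0.58009334,  0.58067355,  0.40337482, -0.40447336]), 'contact_force': array([-0.38629639, -0.01072912,  0.79341836]), 'ft_torque': array([-0.01477281, -0.07491941, -0.00054714]), 'width': 0.08554131977122573}
top [[502.89677857691305, 0.0, 276.7415667505472], [0.0, 502.89677857691305, 208.8569146547495], [0.0, 0.0, 1.0]] [[-0.0211, -0.9937, 0.1102, 0.4483], [-0.9988, 0.0257, 0.0412, 0.099], [-0.0437, -0.1092, -0.9931, 1.0134], [0.0, 0.0, 0.0, 1.0]]
side [[445.49500119386084, 0.0, 272.6254750956412], [0.0, 445.49500119386084, 203.9993761373225], [0.0, 0.0, 1.0]] [[0.8472, -0.316, 0.427, 0.1381], [-0.531, -0.5297, 0.6614, -0.5101], [0.0172, -0.7871, -0.6165, 0.7044], [0.0, 0.0, 0.0, 1.0]]
```

View pics/top0.png

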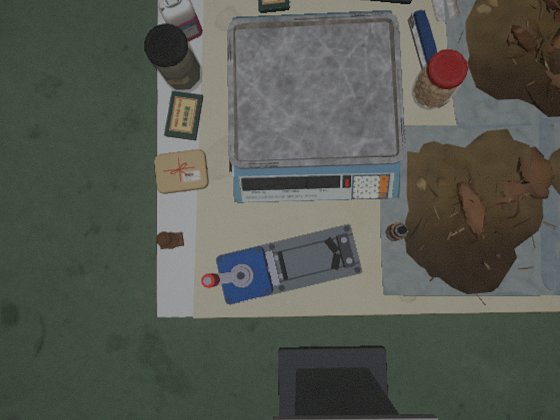

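View pics/side0.png

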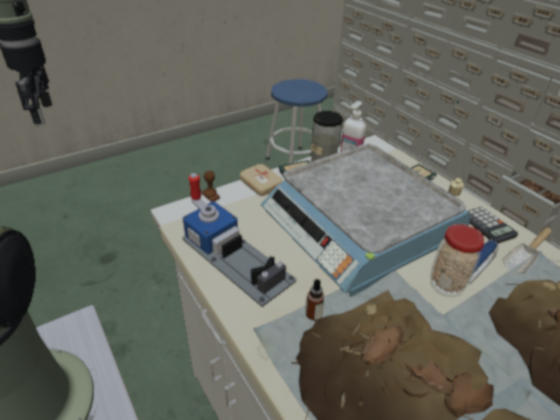

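The top view shows the sleeve at (209,281), gearbox around (245,275), V backstop around (335,252), bottle at (397,231), stamp at (170,240) and packet at (181,170). The side view shows the bottle at (316,300) and the sleeve at (195,187).

```bash
cat > h.py <<'E'
import numpy as np,cv2
from station import sense,capture
def ray(c,u,v,z):
    K,P=np.array(c["intrinsics"]),np.array(c["pose"])
    d=P[:3,:3]@np.linalg.solve(K,[u,v,1]);o=P[:3,3]
    return o+d*(z-o[2])/d[2]
def proj(c,p):
    K,P=np.array(c["intrinsics"]),np.array(c["pose"])
    q=K@(P[:3,:3].T@(np.array(p)-P[:3,3]));return q[:2]/q[2]
def tri(c1,p1,c2,p2):
    M=[np.array(c["intrinsics"])@np.linalg.inv(np.array(c["pose"]))[:3] for c in(c1,c2)]
    X=cv2.triangulatePoints(M[0],M[1],np.float64(p1).reshape(2,1),np.float64(p2).reshape(2,1)).ravel();return X[:3]/X[3]
def blobs(img,m,roi,n=2,amin=15):
    x0,y0,x1,y1=roi;k=np.zeros(m.shape,np.uint8);k[y0:y1,x0:x1]=m[y0:y1,x0:x1]
    cs,_=cv2.findContours(k,cv2.RETR_EXTERNAL,cv2.CHAIN_APPROX_NONE)
    return [c for c in sorted(cs,key=cv2.contourArea)[::-1][:n] if cv2.contourArea(c)>=amin]
E
python3 - <<'E'
from h import *
t,s=capture("top"),capture("side")
for n,c,rb,rr in(("top",t,(205,230,285,310),(195,265,225,295)),("side",s,(170,190,250,270),(180,165,210,205))):
    im=c["image"];h=cv2.cvtColor(im,cv2.COLOR_RGB2HSV)
    b=cv2.inRange(h,(100,120,50),(125,255,255));r=cv2.inRange(h,(0,150,80),(8,255,255))|cv2.inRange(h,(172,150,80),(180,255,255))
    for q,m,roi in(("blue",b,rb),("red",r,rr)):
        for k in blobs(im,m,roi,1):print(n,q,cv2.contourArea(k),cv2.minAreaRect(k),cv2.boxPoints(cv2.minAreaRect(k)).round(1).tolist(),cv2.boundingRect(k))
a=t["image"][215:315,195:420,::-1];b=s["image"][160:330,160:340,::-1]
cv2.imwrite("pics/c1.png",np.vstack([cv2.resize(a,(675,300),interpolation=3),np.pad(cv2.resize(b,(318,300),interpolation=2),((0,0),(0,357),(0,0)))]))
E
```

```text
top blue 1536.5 ((243.8848114013672, 274.8342590332031), (48.79451370239258, 47.37040710449219), 77.00537872314453) [[215.3000030517578, 256.3999938964844], [261.5, 245.6999969482422], [272.3999938964844, 293.29998779296875], [226.3000030517578, 303.8999938964844]] (217, 247, 55, 57)
top red 120.5 ((208.0, 280.0), (12.0, 12.0), 90.0) [[202.0, 274.0], [214.0, 274.0], [214.0, 286.0], [202.0, 286.0]] (202, 274, 13, 13)
side blue 899.5 ((207.46804809570312, 223.2012939453125), (41.544654846191406, 44.99258041381836), 42.709388732910156) [[176.89999389648438, 225.60000610351562], [207.5, 192.60000610351562], [238.0, 220.8000030517578], [207.5, 253.8000030517578]] (184, 203, 52, 50)
side red 152.0 ((194.2529296875, 187.28823852539062), (21.935199737548828, 9.203579902648926), 85.60128784179688) [[188.8000030517578, 176.6999969482422], [198.0, 176.0], [199.6999969482422, 197.89999389648438], [190.5, 198.60000610351562]] (189, 176, 11, 23)
```

View pics/c1.png

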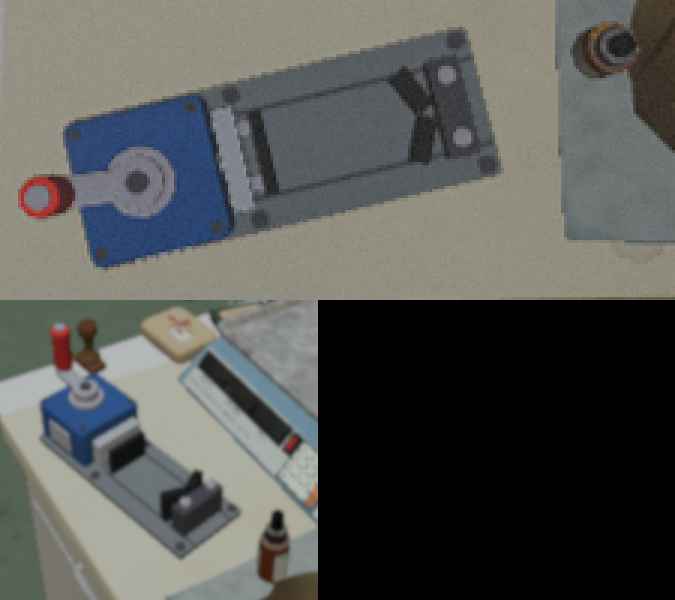

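The crop gives the gearbox top corners, the plate's −y corners at (350,224) and (362,272), the bulb tip at (402,230) top and (317,282) side, and the sleeve top at (208,280). The jaw is fully retracted.

```bash
python3 - <<'E'
from h import *
t,s=capture("top"),capture("side")
T=lambda x,y:(195+x/3,215+y/3)
np.set_printoptions(precision=4,suppress=True)
G=[ray(t,*T(*p),.072) for p in((67,122),(205,94),(233,235),(97,268))]
for g in G:print("gear",g)
g=np.mean(G,0);pl=[ray(t,*T(*p),.012) for p in((465,28),(500,172))]
print("gearc",g,"plate",pl)
e=np.mean(pl,0);d=(g-e)[:2];print("dist(223 exp)",np.hypot(*d)*1e3)
u=d/np.hypot(*d);yaw=np.arctan2(-u[0],u[1]);X=np.array([u[1],-u[0]])
o=g[:2]-.097*u;o2=e[:2]+.126*u;print("u",u,"yaw",yaw,"origin",o,o2);o=(o+o2)/2
print("bay",o-.040*u,"axis",o+.1*u,"sleeve0",o+.15*u)
print("sleevetop",ray(t,*T(38,196),.151),"hub",ray(t,*T(137,182),.1))
print("tri sleeve top",tri(t,T(38,196),s,(160+58/1.767,160+26/1.767)))
print("bulb",ray(t,*T(622,43),.1),tri(t,T(622,43),s,(160+277/1.767,160+215/1.767)),"side",ray(s,160+277/1.767,160+213/1.767,.102))
print("base front/side",ray(s,160+273/1.767,160+281/1.767,0))
print("capedge",ray(s,160+276/1.767,160+231/1.767,.077))
st=sense()
from scipy.spatial.transform import Rotation as R
q=st["orientation"];M=R.from_quat([q[1],q[2],q[3],q[0]]).as_matrix();print(M)
E
```

```text
gear [0.4674 0.2514 0.072 ]
gear [0.4829 0.1647 0.072 ]
gear [0.3957 0.1489 0.072 ]
gear [0.3771 0.2335 0.072 ]
gearc [0.4308 0.1996 0.072 ] plate [array([ 0.5248, -0.0044,  0.012 ]), array([ 0.4298, -0.0237,  0.012 ])]
dist(223 exp) 218.6453392060122
u [-0.2128  0.9771] yaw 0.21441112418849378 origin [0.4514 0.1048] [0.4505 0.1091]
bay [0.4595 0.0679] axis [0.4297 0.2047] sleeve0 [0.419  0.2535]
sleevetop [0.4241 0.2556 0.151 ] hub [0.4299 0.2047 0.1   ]
tri sleeve top [0.4243 0.2548 0.1555]
bulb [ 0.5068 -0.0887  0.1   ] [ 0.5077 -0.0903  0.0936] side [ 0.5049 -0.0942  0.102 ]
base front/side [ 0.5041 -0.1014  0.    ]
capedge [ 0.5044 -0.0965  0.077 ]
[[ 0.3474 -0.0003 -0.9377]
 [ 0.9377 -0.0006  0.3474]
 [-0.0007 -1.      0.0001]]
```

```bash
python3 -m creep '[{"dx":-458,"dz":-506,"turn":1.2,"fingers":0.05},{"dx":-458,"dz":-506,"turn":1.2,"fingers":0.05},{"dx":-458,"dz":-506,"turn":1.2,"fingers":0.05},{"dx":-458,"dz":-506,"turn":1.2,"fingers":0.05},{"dx":-458,"dz":-506,"turn":1.2,"fingers":0.05},{"dx":-458,"dz":-506,"turn":1.2,"fingers":0.05},{"dx":-458,"dz":-506,"turn":1.2,"fingers":0.05},{"dx":-458,"dz":-506,"turn":1.2,"fingers":0.05},{"dx":-458,"dz":-506,"turn":1.2,"fingers":0.05},{"dx":-458,"dz":-506,"turn":1.2,"fingers":0.05}]' 40
cat >> h.py <<'E'
from scipy.spatial.transform import Rotation as R
np.set_printoptions(precision=4,suppress=True)
def to(p,head=None):
    "world target -> dx,dy,dz mm and turn"
    s=sense();q=s["orientation"];M=R.from_quat([q[1],q[2],q[3],q[0]]).as_matrix()
    h=np.arctan2(M[1,0],M[0,0]);d=M.T@(np.array(p)-s["ee_pos"])*1e3
    print("t",round(s["time"],2),"pos",s["ee_pos"],"head",round(h,3),"tilt",M[2].round(3),"w",round(s["width"],4),"F",s["contact_force"].round(2),"-> d",d.round(1),"turn",None if head is None else round((h-head),3))
E
python3 -c "
from h import *;to((.507,-.09,.2),0)"
```

```text
t 0.3 pos [0.191  0.5156 0.231 ] head 1.216 tilt [-0.001 -1.     0.   ] w 0.0849 F [ 0.38  0.18 -0.24] -> d [-458.    31.2 -506.7] turn 1.216invalid input at $[0]: expected keys dx, dy, dz, turn, fingers
```

```bash
python3 -m creep '[{"dx":-46,"dy":0,"dz":-50,"turn":0.12,"fingers":0.05},{"dx":-458,"dy":0,"dz":-506,"turn":1.2,"fingers":0.05},{"dx":-458,"dy":0,"dz":-506,"turn":1.2,"fingers":0.05},{"dx":-458,"dy":0,"dz":-506,"turn":1.2,"fingers":0.05},{"dx":-458,"dy":0,"dz":-506,"turn":1.2,"fingers":0.05},{"dx":-458,"dy":0,"dz":-506,"turn":1.2,"fingers":0.05},{"dx":-458,"dy":0,"dz":-506,"turn":1.2,"fingers":0.05},{"dx":-458,"dy":0,"dz":-506,"turn":1.2,"fingers":0.05},{"dx":-458,"dy":0,"dz":-506,"turn":1.2,"fingers":0.05},{"dx":-458,"dy":0,"dz":-506,"turn":1.2,"fingers":0.05}]' 40
python3 -c "
from h import *;to((.507,-.09,.13),0)"
```

```text
time: 1.3
ee_pos: [0.4225, 0.0702, 0.2315]
orientation: [-0.707, 0.707, 0.006, -0.005]
contact_force: [0.6, 1.3, -0.3]
width: 0.0451
t 1.3 pos [0.4225 0.0702 0.2315] head 0.015 tilt [ 0.001 -1.    -0.   ] w 0.0451 F [ 0.57  1.27 -0.27] -> d [  81.9  101.6 -161.5] turn 0.015
```

```bash
python3 -m creep '[{"dx":82,"dy":0,"dz":-161,"turn":0.015,"fingers":0.05},{"dx":82,"dy":0,"dz":-161,"turn":0.015,"fingers":0.05},{"dx":82,"dy":0,"dz":-161,"turn":0.015,"fingers":0.05},{"dx":82,"dy":40,"dz":-161,"turn":0.015,"fingers":0.05},{"dx":82,"dy":85,"dz":-161,"turn":0.015,"fingers":0.05},{"dx":82,"dy":101,"dz":-161,"turn":0.015,"fingers":0.05},{"dx":82,"dy":101,"dz":-161,"turn":0.015,"fingers":0.05}]'
python3 - <<'E'
from h import *
to((.507,-.09,.05),0)
t,s=capture("top"),capture("side")
p=sense()["ee_pos"];print(proj(t,p),proj(s,p),proj(s,p-[0,0,.06]))
a=t["image"][180:290,330:450,::-1];b=s["image"][200:340,240:400,::-1]
cv2.imwrite("pics/c2.png",np.hstack([cv2.resize(a,(360,330),interpolation=2),cv2.resize(b,(377,330),interpolation=2)]))
E
```

```text
time: 2.0
ee_pos: [0.5046, -0.0892, 0.1277]
orientation: [0.708, -0.707, 0.002, 0.002]
contact_force: [-0.4, -0.5, 0.2]
width: 0.045
t 2.0 pos [ 0.5046 -0.0892  0.1277] head -0.001 tilt [-0.005 -1.     0.002] w 0.045 F [-0.37 -0.55  0.17] -> d [ 2.8 77.7 -0.9] turn -0.001
[406.4733 227.8115] [317.5306 267.1696] [314.9644 289.803 ]
```

View pics/c2.png

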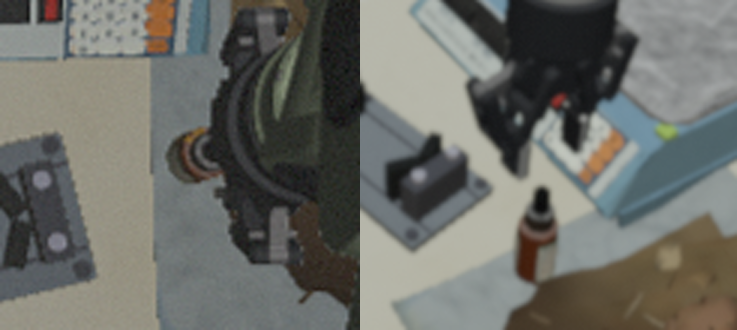

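Side crop: the fingertips straddle the bottle, which is within a few mm of centre in both views. The mound is low beside it, so I descend and grip.

```bash
python3 -m creep '[{"dx":2,"dy":30,"dz":0,"turn":0,"fingers":0.05},{"dx":2,"dy":60,"dz":0,"turn":0,"fingers":0.05},{"dx":2,"dy":77,"dz":0,"turn":0,"fingers":0.05},{"dx":2,"dy":77,"dz":0,"turn":0,"fingers":0.05},{"dx":2,"dy":77,"dz":0,"turn":0,"fingers":-0.3},{"dx":2,"dy":77,"dz":0,"turn":0,"fingers":-0.6},{"dx":2,"dy":77,"dz":0,"turn":0,"fingers":-0.6},{"dx":2,"dy":77,"dz":0,"turn":0,"fingers":-0.6}]' 40
python3 - <<'E'
from h import *
to((.459,.068,.15),0)
s=capture("side");p=sense()["ee_pos"];print(proj(s,p))
cv2.imwrite("pics/c3.png",cv2.resize(s["image"][200:340,240:400,::-1],(480,420),interpolation=2))
E
```

```text
time: 2.9
ee_pos: [0.5107, -0.0899, 0.0556]
orientation: [-0.707, 0.708, 0.001, 0.001]
contact_force: [-0.0, 0.7, 6.8]
width: 0.0283
t 2.9 pos [ 0.5107 -0.0899  0.0556] head 0.0 tilt [ 0.004 -1.    -0.001] w 0.0283 F [-0.01  0.65  6.8 ] -> d [-51.3 -94.8 157.8] turn 0.0
[315.9431 294.6982]
```

View pics/c3.png

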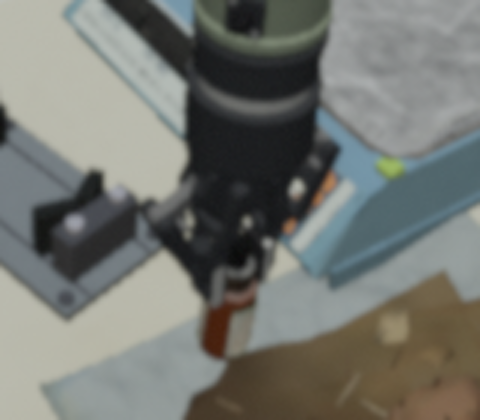

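The bottle is between the fingers and upright, with width 28 mm and 7 N of upward force. I'll let the fingers settle.

```bash
python3 -m creep '[{"dx":0,"dy":0,"dz":0,"turn":0,"fingers":-0.7},{"dx":0,"dy":-1,"dz":0,"turn":0,"fingers":-0.7},{"dx":0,"dy":-2,"dz":0,"turn":0,"fingers":-0.7},{"dx":0,"dy":-2,"dz":0,"turn":0,"fingers":-0.7}]' 40
```

```text
time: 3.35
ee_pos: [0.5106, -0.0899, 0.0576]
orientation: [-0.707, 0.708, 0.001, 0.001]
contact_force: [0.3, -0.7, -1.3]
width: 0.0282
```

```bash
python3 -m creep '[{"dx":0,"dy":-10,"dz":0,"turn":0,"fingers":-0.7},{"dx":0,"dy":-25,"dz":0,"turn":0,"fingers":-0.7},{"dx":0,"dy":-45,"dz":0,"turn":0,"fingers":-0.7},{"dx":0,"dy":-70,"dz":0,"turn":0,"fingers":-0.7},{"dx":0,"dy":-80,"dz":0,"turn":0,"fingers":-0.7},{"dx":0,"dy":-80,"dz":0,"turn":0,"fingers":-0.7}]' 40
python3 - <<'E'
from h import *
to((.459,.068,.14),0)
s=capture("side");p=sense()["ee_pos"];print(proj(s,p))
cv2.imwrite("pics/c4.png",cv2.resize(s["image"][160:300,240:400,::-1],(640,560),interpolation=2))
E
```

```text
time: 3.95
ee_pos: [0.5116, -0.0902, 0.1393]
orientation: [-0.706, 0.708, 0.003, 0.002]
contact_force: [0.2, 0.0, -0.9]
width: 0.028
t 3.95 pos [ 0.5116 -0.0902  0.1393] head 0.0 tilt [ 0.007 -1.    -0.002] w 0.028 F [ 0.18  0.02 -0.92] -> d [-52.5  -1.4 158.2] turn 0.0
[319.5531 263.7992]
```

View pics/c4.png

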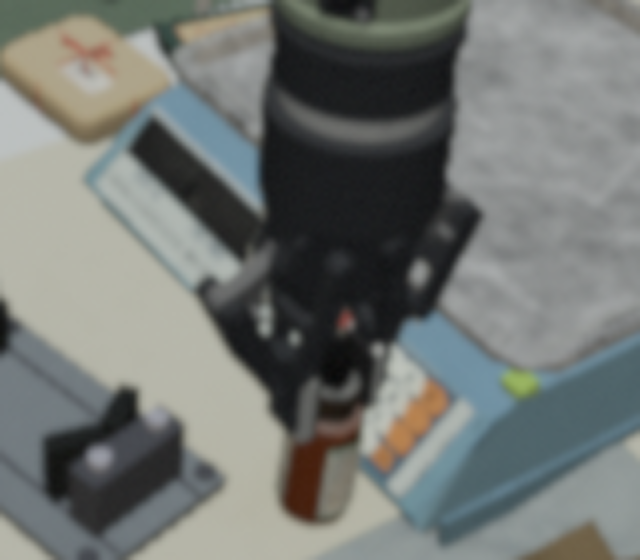

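The bottle is held by the neck and close to upright. I carry it over the bay.

```bash
python3 -m creep '[{"dx":-10,"dy":-6,"dz":30,"turn":0,"fingers":-0.7},{"dx":-23,"dy":-6,"dz":70,"turn":0,"fingers":-0.7},{"dx":-36,"dy":-6,"dz":110,"turn":0,"fingers":-0.7},{"dx":-46,"dy":-6,"dz":145,"turn":0,"fingers":-0.7},{"dx":-51,"dy":-6,"dz":158,"turn":0,"fingers":-0.7},{"dx":-51,"dy":-6,"dz":158,"turn":0,"fingers":-0.7},{"dx":-51,"dy":-6,"dz":158,"turn":0,"fingers":-0.7}]' 40
python3 - <<'E'
from h import *
to((.460,.068,.072),0)
t,s=capture("top"),capture("side");p=sense()["ee_pos"]
print(proj(s,[.459,.068,.012]),proj(t,[.459,.068,.012]))
a=t["image"][200:320,200:380,::-1];b=s["image"][160:320,160:320,::-1]
cv2.imwrite("pics/c5.png",np.hstack([cv2.resize(a,(450,300),interpolation=2),cv2.resize(b,(300,300),interpolation=2)]))
E
```

```text
time: 4.7
ee_pos: [0.4597, 0.0675, 0.143]
orientation: [-0.706, 0.708, 0.002, 0.001]
contact_force: [-0.6, 0.6, -0.3]
width: 0.0284
t 4.7 pos [0.4597 0.0675 0.143 ] head 0.001 tilt [ 0.004 -1.    -0.002] w 0.0284 F [-0.64  0.57 -0.29] -> d [ 0.  71.   0.6] turn 0.001
[250.4938 268.6867] [314.4553 258.4073]
```

View pics/c5.png

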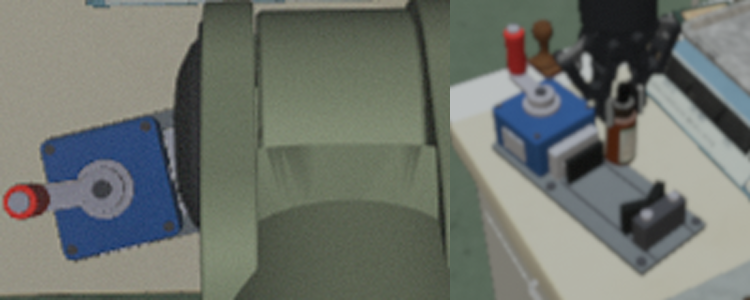

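The bottle hangs over the centre of the bay and clear of the jaw. Now lower it.

```bash
python3 -m creep '[{"dx":0,"dy":25,"dz":0,"turn":0,"fingers":-0.7},{"dx":0,"dy":50,"dz":0,"turn":0,"fingers":-0.7},{"dx":0,"dy":62,"dz":0,"turn":0,"fingers":-0.7},{"dx":0,"dy":67,"dz":0,"turn":0,"fingers":-0.7},{"dx":0,"dy":70,"dz":0,"turn":0,"fingers":-0.7},{"dx":0,"dy":72,"dz":0,"turn":0,"fingers":-0.7},{"dx":0,"dy":72,"dz":0,"turn":0,"fingers":-0.7}]' 40
```

```text
time: 5.5
ee_pos: [0.461, 0.0666, 0.0716]
orientation: [-0.706, 0.708, 0.001, 0.003]
contact_force: [0.3, -0.1, -1.6]
width: 0.0284
```

```bash
python3 -m creep '[{"dx":0,"dy":1.5,"dz":0,"turn":0,"fingers":-0.7},{"dx":0,"dy":3,"dz":0,"turn":0,"fingers":-0.7},{"dx":0,"dy":3,"dz":0,"turn":0,"fingers":-0.7}]' 40
```

```text
time: 5.8
ee_pos: [0.4611, 0.0666, 0.0687]
orientation: [-0.706, 0.708, 0.002, 0.003]
contact_force: [-0.2, -0.5, -0.5]
width: 0.0285
```

```bash
python3 -m creep '[{"dx":0,"dy":1,"dz":0,"turn":0,"fingers":-0.7},{"dx":0,"dy":2,"dz":0,"turn":0,"fingers":-0.7},{"dx":0,"dy":2,"dz":0,"turn":0,"fingers":-0.7}]' 40
```

```text
time: 6.1
ee_pos: [0.4614, 0.0667, 0.0676]
orientation: [-0.706, 0.708, 0.002, 0.003]
contact_force: [-3.0, -0.5, 8.9]
width: 0.0285
```

Contact at 9 N. I release slowly and rise.

```bash
python3 -m creep '[{"dx":0,"dy":-0.5,"dz":0,"turn":0,"fingers":-0.2},{"dx":0,"dy":-0.5,"dz":0,"turn":0,"fingers":0.0},{"dx":0,"dy":-0.5,"dz":0,"turn":0,"fingers":0.2},{"dx":0,"dy":-0.5,"dz":0,"turn":0,"fingers":0.2},{"dx":0,"dy":-20,"dz":0,"turn":0,"fingers":0.2},{"dx":0,"dy":-50,"dz":0,"turn":0,"fingers":0.2},{"dx":0,"dy":-90,"dz":0,"turn":0,"fingers":0.2},{"dx":0,"dy":-132,"dz":0,"turn":0,"fingers":0.2},{"dx":0,"dy":-132,"dz":0,"turn":0,"fingers":0.2}]' 40
python3 - <<'E'
from h import *
to((.424,.2555,.20),.205)
t,s=capture("top"),capture("side")
print(proj(s,[.459,.068,.012]),proj(t,[.424,.2555,.151]))
a=t["image"][200:320,190:370,::-1];b=s["image"][160:320,160:320,::-1]
cv2.imwrite("pics/c6.png",np.hstack([cv2.resize(a,(450,300),interpolation=2),cv2.resize(b,(300,300),interpolation=2)]))
E
```

```text
time: 7.0
ee_pos: [0.4641, 0.067, 0.2047]
orientation: [-0.706, 0.708, 0.005, 0.006]
contact_force: [1.8, 0.9, -0.5]
width: 0.0514
t 7.0 pos [0.4641 0.067  0.2047] head -0.001 tilt [ 0.016 -1.    -0.002] w 0.0514 F [ 1.81  0.86 -0.46] -> d [-40.4   3.6 188.5] turn -0.206
[250.4938 268.6867] [207.7252 280.4159]
```

View pics/c6.png

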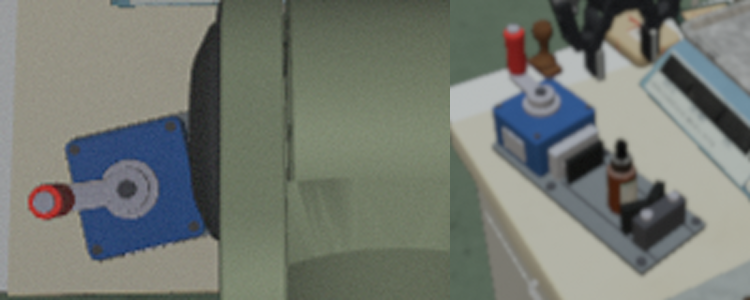

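The bottle stands upright on the plate in the bay, with side-view base about (252,272) and clear of jaw and backstop. Next is the sleeve.

```bash
python3 -m creep '[{"dx":-10,"dy":2,"dz":40,"turn":0,"fingers":0.4},{"dx":-20,"dy":3,"dz":85,"turn":0,"fingers":0.4},{"dx":-30,"dy":3,"dz":130,"turn":0,"fingers":0.4},{"dx":-37,"dy":3,"dz":170,"turn":0,"fingers":0.4},{"dx":-40,"dy":3,"dz":188,"turn":0,"fingers":0.4},{"dx":-40,"dy":3,"dz":188,"turn":0,"fingers":0.4},{"dx":-40,"dy":3,"dz":188,"turn":0,"fingers":0.4}]' 60
python3 - <<'E'
from h import *
to((.424,.2555,.11),0)
s=capture("side");p=sense()["ee_pos"]
print(proj(s,p),proj(s,p-[0,0,.05]))
cv2.imwrite("pics/c7.png",cv2.resize(s["image"][130:270,140:300,::-1],(480,420),interpolation=2))
E
```

```text
time: 7.8
ee_pos: [0.4204, 0.2545, 0.1949]
orientation: [-0.706, 0.708, 0.002, 0.002]
contact_force: [0.1, -0.1, -0.5]
width: 0.06
t 7.8 pos [0.4204 0.2545 0.1949] head -0.0 tilt [ 0.006 -1.    -0.004] w 0.06 F [ 0.13 -0.15 -0.54] -> d [ 3.1 84.9  1.3] turn -0.0
[189.6564 159.7917] [191.8964 179.2529]
```

View pics/c7.png

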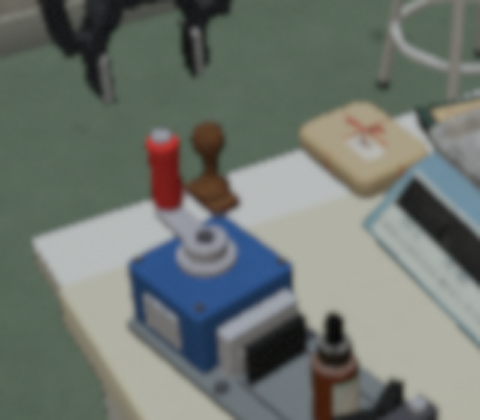

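The fingertip midpoint at crop (152,86) matches the predicted TCP and sits above the sleeve at (162,135). Descend and grip.

```bash
python3 -m creep '[{"dx":3,"dy":30,"dz":1,"turn":0,"fingers":0.4},{"dx":3,"dy":60,"dz":1,"turn":0,"fingers":0.4},{"dx":3,"dy":85,"dz":1,"turn":0,"fingers":0.4},{"dx":3,"dy":85,"dz":1,"turn":0,"fingers":0.4},{"dx":3,"dy":85,"dz":1,"turn":0,"fingers":0},{"dx":3,"dy":85,"dz":1,"turn":0,"fingers":-0.4},{"dx":3,"dy":85,"dz":1,"turn":0,"fingers":-0.8},{"dx":3,"dy":85,"dz":1,"turn":0,"fingers":-0.8},{"dx":3,"dy":85,"dz":1,"turn":0,"fingers":-0.8}]' 60
python3 - <<'E'
from h import *
to((.424,.2555,.11),0)
E
```

```text
time: 8.75
ee_pos: [0.4253, 0.2549, 0.1118]
orientation: [-0.706, 0.708, 0.003, 0.004]
contact_force: [-1.8, -1.9, 7.6]
width: 0.0228
t 8.75 pos [0.4253 0.2549 0.1118] head -0.002 tilt [ 0.01  -1.    -0.003] w 0.0228 F [-1.79 -1.9   7.6 ] -> d [-1.3  1.8  0.6] turn -0.002
```

```bash
cat >> h.py <<'E'
def arc(A,step,n,r=.05,yaw=.205,track=None):
    s=sense();q=s["orientation"];M=R.from_quat([q[1],q[2],q[3],q[0]]).as_matrix()
    u=np.array([-np.sin(yaw),np.cos(yaw)]);X=np.array([np.cos(yaw),np.sin(yaw)])
    p=s["ee_pos"];d=p[:2]-A;th=np.arctan2(d@X,d@u);rad=np.hypot(*d)
    f=s["contact_force"];e=d/rad;tg=np.array([e[1],-e[0]])
    print("t",round(s["time"],2),"theta",round(th,3),"rad",round(rad*1e3,1),"z",p[2].round(4),"w",round(s["width"],4),"Frad",(f[:2]@e).round(1),"Ftan",(f[:2]@tg).round(1),"Fz",f[2].round(1))
    for k in range(1,n+1):
        a=th+k*step;g=np.array(A)+r*(np.cos(a)*u+np.sin(a)*X)
        print((M.T@np.r_[g-p[:2],0]*1e3).round(0)[[0,2]],end=" ")
    print()
E
python3 -c "
from h import *;arc((.430,.2047),.15,6)"
```

```text
t 8.75 theta 0.112 rad 50.4 z 0.1118 w 0.0228 Frad -1.7 Ftan -2.0 Fz 7.6
[ 8. -0.] [15. -1.] [22. -3.] [29. -6.] [ 35. -11.] [ 41. -16.]
```

```bash
python3 -m creep '[{"dx":8,"dy":0,"dz":0,"turn":0,"fingers":-0.8},{"dx":15,"dy":0,"dz":-1,"turn":0,"fingers":-0.8},{"dx":22,"dy":0,"dz":-3,"turn":0,"fingers":-0.8},{"dx":29,"dy":0,"dz":-6,"turn":0,"fingers":-0.8},{"dx":35,"dy":0,"dz":-11,"turn":0,"fingers":-0.8},{"dx":41,"dy":0,"dz":-16,"turn":0,"fingers":-0.8}]'
python3 -c "
from h import *;arc((.430,.2047),.2,8)"
```

```text
time: 9.35
ee_pos: [0.4655, 0.2413, 0.112]
orientation: [0.708, -0.706, -0.003, -0.003]
contact_force: [-0.2, 7.7, -6.9]
width: 0.0225
t 9.35 theta 0.974 rad 51.0 z 0.112 w 0.0225 Frad 5.4 Ftan -5.4 Fz -6.9
[ 6. -8.] [ 11. -17.] [ 14. -27.] [ 15. -37.] [ 14. -47.] [ 11. -56.] [  6. -65.] [ -1. -72.]
```

```bash
python3 -m creep '[{"dx":6,"dy":0,"dz":-8,"turn":0,"fingers":-0.8},{"dx":11,"dy":0,"dz":-17,"turn":0,"fingers":-0.8},{"dx":14,"dy":0,"dz":-27,"turn":0,"fingers":-0.8},{"dx":15,"dy":0,"dz":-37,"turn":0,"fingers":-0.8},{"dx":14,"dy":0,"dz":-47,"turn":0,"fingers":-0.8},{"dx":11,"dy":0,"dz":-56,"turn":0,"fingers":-0.8},{"dx":6,"dy":0,"dz":-65,"turn":0,"fingers":-0.8},{"dx":-1,"dy":0,"dz":-72,"turn":0,"fingers":-0.8}]'
python3 -c "
from h import *;arc((.430,.2047),.2,8)"
```

```text
time: 10.15
ee_pos: [0.4663, 0.1699, 0.112]
orientation: [0.709, -0.705, -0.004, -0.004]
contact_force: [6.2, 2.8, -10.1]
width: 0.0227
t 10.15 theta 2.54 rad 50.2 z 0.112 w 0.0227 Frad 2.5 Ftan -6.3 Fz -10.1
[-8. -6.] [-17. -11.] [-26. -14.] [-36. -15.] [-46. -14.] [-55. -11.] [-64.  -7.] [-72.  -0.]
```

```bash
python3 -m creep '[{"dx":-8,"dy":0.5,"dz":-6,"turn":0,"fingers":-0.8},{"dx":-17,"dy":0.5,"dz":-11,"turn":0,"fingers":-0.8},{"dx":-26,"dy":0.5,"dz":-14,"turn":0,"fingers":-0.8},{"dx":-36,"dy":0.5,"dz":-15,"turn":0,"fingers":-0.8},{"dx":-46,"dy":0.5,"dz":-14,"turn":0,"fingers":-0.8},{"dx":-55,"dy":0.5,"dz":-11,"turn":0,"fingers":-0.8},{"dx":-64,"dy":0.5,"dz":-7,"turn":0,"fingers":-0.8},{"dx":-72,"dy":0.5,"dz":0,"turn":0,"fingers":-0.8}]'
python3 -c "
from h import *;arc((.430,.2047),.2,9)"
```

```text
time: 10.95
ee_pos: [0.3968, 0.169, 0.1119]
orientation: [0.708, -0.706, -0.006, -0.006]
contact_force: [5.5, -3.7, -1.4]
width: 0.0225
t 10.95 theta -2.187 rad 48.8 z 0.1119 w 0.0225 Frad -1.1 Ftan -6.5 Fz -1.4
[-7.  7.] [-12.  15.] [-16.  25.] [-17.  35.] [-16.  45.] [-13.  54.] [-9. 63.] [-2. 71.] [ 5. 77.]
```

```bash
python3 -m creep '[{"dx":-7,"dy":0,"dz":7,"turn":0,"fingers":-0.8},{"dx":-12,"dy":0,"dz":15,"turn":0,"fingers":-0.8},{"dx":-16,"dy":0,"dz":25,"turn":0,"fingers":-0.8},{"dx":-17,"dy":0,"dz":35,"turn":0,"fingers":-0.8},{"dx":-16,"dy":0,"dz":45,"turn":0,"fingers":-0.8},{"dx":-13,"dy":0,"dz":54,"turn":0,"fingers":-0.8},{"dx":-9,"dy":0,"dz":63,"turn":0,"fingers":-0.8},{"dx":-2,"dy":0,"dz":70,"turn":0,"fingers":-0.8}]'
python3 -c "
from h import *;arc((.430,.2047),.15,6)"
```

```text
time: 11.75
ee_pos: [0.393, 0.2376, 0.1119]
orientation: [-0.706, 0.708, 0.005, 0.005]
contact_force: [-4.5, -4.1, 3.0]
width: 0.0225
t 11.75 theta -0.639 rad 49.5 z 0.1119 w 0.0225 Frad 0.6 Ftan -6.1 Fz 3.0
[5. 6.] [11. 10.] [18. 13.] [25. 16.] [32. 17.] [40. 17.]
```

```bash
python3 -m creep '[{"dx":5,"dy":0,"dz":6,"turn":0,"fingers":-0.8},{"dx":11,"dy":0,"dz":10,"turn":0,"fingers":-0.8},{"dx":18,"dy":0,"dz":13,"turn":0,"fingers":-0.8},{"dx":25,"dy":0,"dz":16,"turn":0,"fingers":-0.8},{"dx":32,"dy":0,"dz":17,"turn":0,"fingers":-0.8}]'
python3 - <<'E'
from h import *;arc((.430,.2047),.1,6)
s=capture("side")
cv2.imwrite("pics/c8.png",cv2.resize(s["image"][150:310,160:320,::-1],(560,560),interpolation=2))
E
```

```text
time: 12.25
ee_pos: [0.4226, 0.2545, 0.1119]
orientation: [-0.706, 0.708, 0.003, 0.003]
contact_force: [-5.6, -0.5, 0.1]
width: 0.0229
t 12.25 theta 0.057 rad 50.3 z 0.1119 w 0.0229 Frad 0.3 Ftan -5.6 Fz 0.1
[5. 0.] [10.  0.] [15. -0.] [20. -1.] [25. -3.] [29. -5.]
```

View pics/c8.png

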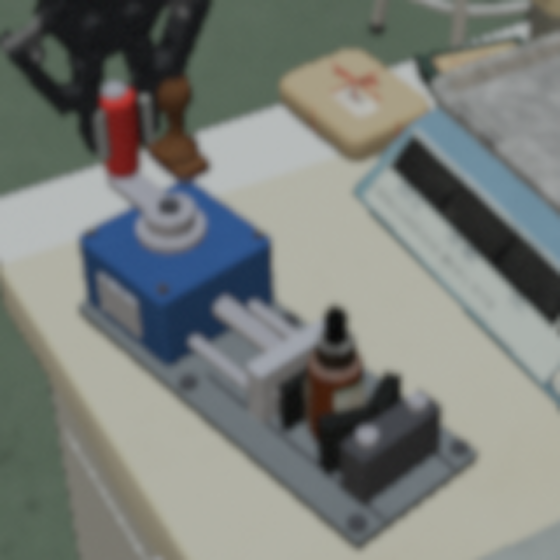

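The jaw is against the bottle, which is near the V and upright with the crank at about 6.34 rad. Wind on in small steps.

```bash
python3 -m creep '[{"dx":5,"dy":0,"dz":0,"turn":0,"fingers":-0.8},{"dx":10,"dy":0,"dz":0,"turn":0,"fingers":-0.8},{"dx":15,"dy":0,"dz":0,"turn":0,"fingers":-0.8}]'
python3 -c "
from h import *;arc((.430,.2047),.1,6)"
```

```text
time: 12.6
ee_pos: [0.4374, 0.2548, 0.1119]
orientation: [-0.707, 0.708, 0.003, 0.003]
contact_force: [-5.1, -1.6, 0.5]
width: 0.0224
t 12.6 theta 0.351 rad 50.7 z 0.1119 w 0.0224 Frad -2.3 Ftan -4.9 Fz 0.5
[ 5. -2.] [10. -3.] [14. -5.] [19. -7.] [ 23. -10.] [ 27. -13.]
```

```bash
python3 -m creep '[{"dx":5,"dy":0,"dz":-1,"turn":0,"fingers":-0.8},{"dx":9,"dy":0,"dz":-3,"turn":0,"fingers":-0.8}]'
python3 -c "
from h import *;arc((.430,.2047),.1,6)"
```

```text
time: 12.8
ee_pos: [0.4453, 0.2531, 0.112]
orientation: [0.708, -0.706, -0.002, -0.001]
contact_force: [-4.9, 5.8, -2.5]
width: 0.0227
t 12.8 theta 0.512 rad 50.8 z 0.112 w 0.0227 Frad 4.0 Ftan -6.5 Fz -2.5
[ 4. -2.] [ 9. -5.] [13. -7.] [ 17. -10.] [ 21. -14.] [ 24. -18.]
```

```bash
python3 -m creep '[{"dx":4,"dy":0,"dz":-2,"turn":0,"fingers":-0.8},{"dx":9,"dy":0,"dz":-5,"turn":0,"fingers":-0.8},{"dx":11,"dy":0,"dz":-6,"turn":0,"fingers":-0.8}]'
python3 -c "
from h import *;arc((.430,.2047),.1,6)"
```

```text
time: 13.1
ee_pos: [0.455, 0.2491, 0.1119]
orientation: [0.71, -0.705, -0.002, 0.0]
contact_force: [-7.5, 7.7, -0.3]
width: 0.0227
t 13.1 theta 0.717 rad 51.0 z 0.1119 w 0.0227 Frad 3.0 Ftan -10.3 Fz -0.3
[ 4. -4.] [ 8. -7.] [ 11. -10.] [ 15. -14.] [ 17. -18.] [ 20. -22.]
```

Tangential force is rising (5.8 to 10.3 N, so roughly 20 N at the jaw).

```bash
python3 -m creep '[{"dx":3,"dy":0,"dz":-3,"turn":0,"fingers":-0.8},{"dx":5,"dy":0,"dz":-5,"turn":0,"fingers":-0.8},{"dx":5,"dy":0,"dz":-5,"turn":0,"fingers":-0.8}]'
python3 -c "
from h import *;arc((.430,.2047),.1,6)"
```

```text
time: 13.4
ee_pos: [0.4588, 0.2469, 0.1119]
orientation: [0.712, -0.702, -0.002, 0.002]
contact_force: [-5.4, 10.5, -1.7]
width: 0.0226
t 13.4 theta 0.804 rad 51.0 z 0.1119 w 0.0226 Frad 5.7 Ftan -10.4 Fz -1.7
[ 3. -4.] [ 7. -7.] [ 10. -11.] [ 13. -15.] [ 16. -19.] [ 18. -24.]
```

```bash
python3 -m creep '[{"dx":3,"dy":0,"dz":-3,"turn":0,"fingers":-0.8},{"dx":5,"dy":0,"dz":-5,"turn":0,"fingers":-0.8},{"dx":5,"dy":0,"dz":-5,"turn":0,"fingers":-0.8},{"dx":5,"dy":0,"dz":-5,"turn":0,"fingers":-0.8}]'
python3 -c "
from h import *;arc((.430,.2047),.1,6)"
```

```text
time: 13.8
ee_pos: [0.4619, 0.2446, 0.1119]
orientation: [0.714, -0.7, -0.001, 0.004]
contact_force: [-7.5, 9.3, -0.6]
width: 0.0227
t 13.8 theta 0.879 rad 51.1 z 0.1119 w 0.0227 Frad 2.6 Ftan -11.7 Fz -0.6
[ 3. -4.] [ 6. -8.] [  9. -12.] [ 12. -16.] [ 14. -21.] [ 16. -25.]
```

The jaw force is about 30–45 N by torque and angle. I hold briefly, open and rise.

```bash
python3 -m creep '[{"dx":0,"dy":0,"dz":0,"turn":0,"fingers":-0.8},{"dx":0,"dy":0,"dz":0,"turn":0,"fingers":0},{"dx":0,"dy":0,"dz":0,"turn":0,"fingers":0.5},{"dx":0,"dy":0,"dz":0,"turn":0,"fingers":0.5},{"dx":0,"dy":0,"dz":0,"turn":0,"fingers":0.5},{"dx":0,"dy":-25,"dz":0,"turn":0,"fingers":0.5},{"dx":0,"dy":-60,"dz":0,"turn":0,"fingers":0.5},{"dx":0,"dy":-100,"dz":0,"turn":0,"fingers":0.5},{"dx":0,"dy":-120,"dz":0,"turn":0,"fingers":0.5},{"dx":0,"dy":-120,"dz":0,"turn":0,"fingers":0.5}]'
python3 - <<'E'
from h import *;to((.4,.3,.25))
s=capture("side");t=capture("top")
cv2.imwrite("pics/c9.png",np.hstack([cv2.resize(s["image"][150:310,160:320,::-1],(400,400),interpolation=2),cv2.resize(t["image"][210:330,210:330,::-1],(400,400),interpolation=2)]))
E
```

```text
time: 14.8
ee_pos: [0.4649, 0.2429, 0.2356]
orientation: [0.715, -0.699, -0.004, 0.001]
contact_force: [0.4, -0.4, -1.0]
width: 0.0641
t 14.8 pos [0.4649 0.2429 0.2356] head 0.007 tilt [ 0.003 -1.     0.022] w 0.0641 F [ 0.39 -0.43 -1.  ] -> d [-64.5 -13.4  57.8] turn None
```

View pics/c9.png

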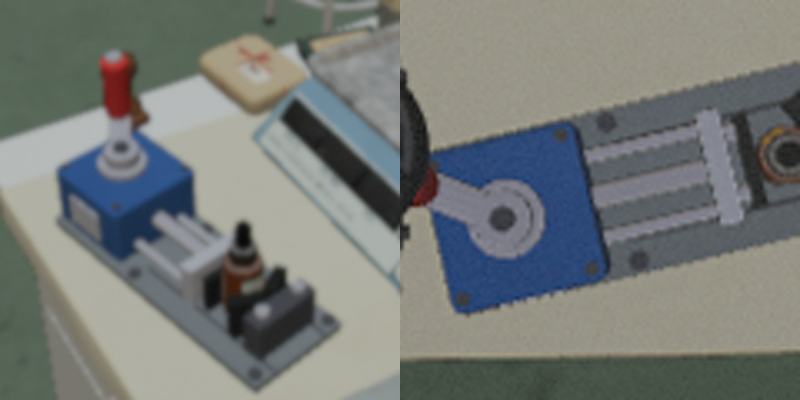

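Bottle upright, sleeve free and the crank eased back slightly. One closer check of pad and V contact.

```bash
python3 -m creep '[{"dx":0,"dy":0,"dz":0,"turn":0,"fingers":0.5},{"dx":0,"dy":0,"dz":0,"turn":0,"fingers":0.5},{"dx":0,"dy":0,"dz":0,"turn":0,"fingers":0.5}]'
python3 - <<'E'
from h import *
s=capture("side");t=capture("top")
a=cv2.resize(s["image"][230:300,230:310,::-1],(400,350),interpolation=2);b=cv2.resize(t["image"][215:285,290:370,::-1],(400,350),interpolation=2)
cv2.imwrite("pics/c10.png",np.hstack([a,b]))
for n in(t,):
    for p in((.4,.2,.1),): pass
# crank angle from sleeve in side view
h=cv2.cvtColor(s["image"],cv2.COLOR_RGB2HSV);r=cv2.inRange(h,(0,150,80),(8,255,255))|cv2.inRange(h,(172,150,80),(180,255,255))
k=blobs(None,r,(180,150,240,210),1)[0];c=cv2.minAreaRect(k)[0];p=ray(s,*c,.122);d=p[:2]-[.430,.2047]
u=np.array([-.203,.979]);X=np.array([.979,.203]);print(p,np.arctan2(d@X,d@u)+2*np.pi)
E
```

```text
time: 15.2
ee_pos: [0.4622, 0.242, 0.2309]
orientation: [0.714, -0.7, -0.001, 0.004]
contact_force: [0.3, 0.2, -0.4]
width: 0.0639
[0.4533 0.2533 0.122 ] 6.934561626297725
```

View pics/c10.png

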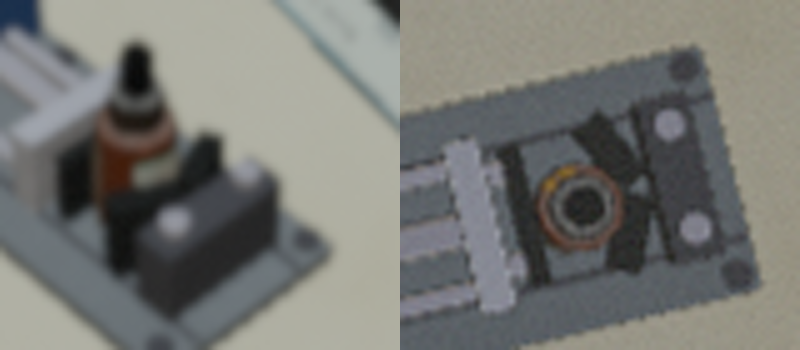

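```bash
python3 -c "
from station import hand_in,sense
print(hand_in())"
```

```text
the job is handed in; nothing more can be done
None
```

I stood the bottle in the bay and let go of it. Then I held the crank by its sleeve and wound it about 7 rad clockwise until the jaw bore on the bottle. I opened the fingers, rose clear and handed the job in at about 15 s on the robot's clock. The hand-in reported no verdict.

**Clamping force:** there was no direct reading of the force between jaw and bottle.
- **While winding:** the pull at the sleeve rose from about 5–6 N to 11.7 N, which puts the jaw at roughly 30 N. The angle wound after first contact suggests up to about 45 N. These two estimates disagree somewhat, but both lie between 10 and 80 N.
- **After letting go:** the side picture put the crank at about 6.93 rad, down from 7.16 rad while held. That fits it easing back to its self-holding force of about 20 N.

**Last pictures:** the bottle was upright between the pad and the V backstop, apparently touching both. It may sit slightly towards one arm of the V, which I couldn't separate from parallax. The gripper was clear of everything. The packet looked unmoved by eye, but I did not measure it. The stamp was mostly hidden behind the sleeve in the last pictures, though the hand never went near either.

**Grip on the bottle:** the fingers closed to 28 mm rather than the cap's 24 mm, so they probably sat partly on the shoulder. It held well and set down upright.

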